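# Put the condiments back in the spice rack in their places

### The arm

A 6-joint arm with a two-finger parallel gripper is mounted at the origin on a cart in front of the work surface, level with it; the furniture and walls round the work are solid. World frame = base frame: x ahead of the robot, y to its left, z up, the work surface at z = 0. Lengths are in m, angles in rad, forces in N, time in s.
With the tool pointing down it reaches from about 0.375 to 0.9 m from the base axis. Payload 3.1 kg.
Tool frame: the origin (TCP) lies on the centre line of the jaws, within the pads' length; the fingertips stand 25 mm ahead of it and the grasp point (between the pads) lies 6 mm ahead of it (manip.tip_extent is the distance from the TCP to the fingertips, in m); z points along the fingers, y is the line along which they close (so a half turn about z gives the same grasp; the last joint's range is limited). The gripper opens to 85 mm and grips with 20 to 120 N. Pads are 22 mm wide; open, the fingers measure 114 mm over their backs; the gripper's body (76 mm by 85 mm) begins 54 mm behind the grasp point. The pads swing forward as they close: fully open they stand 13 mm farther back than shut.
Start: joints at [-1.331, 0.527, 1.433, -0, 1.181, -0.178], TCP at [0.254, -0.571, 0.256] pointing down, gripper open.
Joint ranges: [-3.08, 3.08], [-0.75, 2.2], [0.22, 2.44], [-1.43, 4.57], [0, 2.65], [-2.85, 2.85]. Speed limits (rad/s): [2.79, 2.79, 3.14, 3.14, 3.14, 3.14].

### API

Orientations are given as a unit quaternion [x, y, z, w].
In Python, from station import readout, imaging, order, manip gives the robot as it stands.
- The arm moves only by the tool move_arm, never from a script. Its argument "rows" is a list of rows, each a list of 7 numbers: the turn, a rotation vector about the tool's x, y, z in degrees, then the shift along the tool's x, y, z in mm, then the closure, from 0 (fully open) to 1 (shut). A call has 1 to 12 rows; each row is the pose to reach, as a shift and turn from the pose commanded when the call began, along the tool's axes at that moment; what a row does not reach only later rows make up. A row lasts 1/12 s, in which the tool goes at most 41.7 mm and 7.16 degrees, less where a joint would pass 70% of its speed; a pose out of reach is approached as far as the arm can. A call with a gripper value outside its range is refused whole. The fingers move at their own pace and stop on an object; "squeeze" is the grip in N (left out, the last holds). Time passes only in rows, so rows that repeat a pose let the fingers close. It gives the time, the measured TCP pose, the force, the opening and the grip force at its end, in the units of the state.
- readout.sense(): the state, without advancing time (a new reading comes with each control period).
- imaging.snapshot(name): name is "side" or "top" or "wrist"; returns a dict with "img" (420x560x3 uint8, red, green, blue), "z_map" (420x560 float32, m along the optical axis (not along the pixel's ray), 0 where there is no reading), "fovy" (degrees; the focal length in pixels is half the picture's height over the tangent of half this angle, whatever the lens; pixels are square), "cx", "cy" (the principal point, pixels), "rvec" (rotation vector, rad) and "tvec" (3), from world to camera coordinates, as OpenCV has them. Camera axes: x right, y down, z forward; pixel columns grow to the right and rows downward; lengths in m; the calibration is good to about 2 mm. A picture is of the moment at which its call begins.
- order.sign_off(): hands the job in; it is judged then, once.
The state is a dict: "t": time; "q": joint angles; "qd": joint speeds; "tau": joint torques, N m; "tcp_pos": TCP position; "tool_rot": TCP orientation; "force": force on the tool from outside, world axes, zero at the start; "ft_torque": the same for the moment, N m; "finger_gap": opening from 0.0 (shut) to 1.0 (fully open); "gripper_force": force on a finger pad.
Only numpy, scipy, OpenCV 4.12 (cv2) and the standard library are available. Lean on these libraries where they do the work, as an engineer would, in place of code of your own. Each camera call takes 0.05 s, during which the arm holds its last target. There are 200 camera calls.

### The job

Put the four condiments back in the spice rack, leaving the salt shaker and the honey jar where they stand at the ends of the back row: in the back row the mustard jar goes next to the salt and the cruet between the mustard and the honey; in the front row the spice jar with the green lid goes straight in front of the salt and the one with the white lid straight in front of the mustard. Lower each one upright right down into its hole before you let go, and leave the kitchen timer where it is.

Things in the scene. Friction and masses are not known exactly. Their poses are not given: they have to be found in the camera images.
- rack: wooden spice rack, 176 (x) by 394 mm (y), fixed. Origin: centre of underside; +x to the back row (away from robot), +y along the rows to the robot's left. Jars stand on its base board, 12 mm up, in holes through the top board (top 50 mm up; end cheeks 62). Back row: 84 mm holes at x=+37.5, y=-135,-45,45,135 mm. Front row: 54 mm holes at x=-52.5, same y, straight in front of the wide ones.
- salt_shaker: salt shaker, light blue with a blue cap, 67 mm across and 136 mm tall; stands in one end hole of the rack's back row, at either end; stays there. Origin: centre of its underside; z up.
- honey_jar: honey jar, amber glass with a silver-grey lid, 71 mm across and 110 mm tall; stands in the other end hole of the back row; stays there. Origin: centre of its underside; z up.
- mustard_jar: mustard jar, yellow glass with a silver-grey lid, round, 68 to 72 mm across (lid 66 mm) and 102 mm tall, 0.5 kg; grip it across just below the lid, some 80 mm up. Origin: centre of its underside; z up.
- cruet: clear glass vinegar cruet: round belly 75 mm across, tapering above to a neck and stopper 24 mm across from 80 mm up to its top at 107 mm; 0.19 kg; grip the neck and stopper some 97 mm up. Origin: centre of its underside; z up.
- green_jar: slim spice jar with a dark green lid, round, 46 mm across and 106 mm tall, 0.11 kg; grip it across at some 85 mm up. Origin: centre of its underside; z up.
- white_jar: slim spice jar with a white lid, round, 44 mm across and 109 mm tall, 0.11 kg; grip it across at some 85 mm up. Origin: centre of its underside; z up.
- timer: round wind-up kitchen timer, red upper half on a white foot, 62 mm across and 43 mm tall; stands among the jars; leave it where it stands. Origin: centre of its underside; z up.
Things that resemble listed ones, but are neither listed nor needed, are in the scene too. What is shaped like the white_jar but red is not meant.

How it is judged:
At the end, for the whole second after the job is handed in: All released, at rest, upright (0.1 rad), feet within 6 mm of the base board, within 15 mm of hole centres: back row mustard beside salt, cruet beside honey; front row green-lidded jar in front of salt, white-lidded in front of mustard; salt and honey still in their end holes (((y of salt_shaker in the frame of rack above 0.1 m and y of honey_jar in the frame of rack below -0.1 m and y of mustard_jar in the frame of rack between 0.03 and 0.06 m and y of cruet in the frame of rack between -0.06 and -0.03 m and y of green_jar in the frame of rack between 0.12 and 0.15 m and y of white_jar in the frame of rack between 0.03 and 0.06 m) or (y of salt_shaker in the frame of rack below -0.1 m and y of honey_jar in the frame of rack above 0.1 m and y of mustard_jar in the frame of rack between -0.06 and -0.03 m and y of cruet in the frame of rack between 0.03 and 0.06 m and y of green_jar in the frame of rack between -0.15 and -0.12 m and y of white_jar in the frame of rack between -0.06 and -0.03 m)) and x of mustard_jar in the frame of rack between 0.0225 and 0.0525 m and z of mustard_jar in the frame of rack between 0.006 and 0.018 m and angle between each of mustard_jar, cruet, green_jar, white_jar's own z axis and vertical below 0.1 rad and linear speed of each of mustard_jar, cruet, green_jar, white_jar below 0.02 m/s and angular speed of each of mustard_jar, cruet, green_jar, white_jar below 0.2 rad/s and x of cruet in the frame of rack between 0.0225 and 0.0525 m and z of cruet in the frame of rack between 0.006 and 0.018 m and x of green_jar in the frame of rack between -0.0675 and -0.0375 m and z of green_jar in the frame of rack between 0.006 and 0.018 m and x of white_jar in the frame of rack between -0.0675 and -0.0375 m and z of white_jar in the frame of rack between 0.006 and 0.018 m and x of salt_shaker in the frame of rack between 0.0175 and 0.0575 m and z of salt_shaker in the frame of rack between 0.006 and 0.018 m and x of honey_jar in the frame of rack between 0.0175 and 0.0575 m and z of honey_jar in the frame of rack between 0.006 and 0.018 m); the robot touches nothing.
It fails at once if a jar or the cruet is let go of in mid-air (its foot above the rack's top board) instead of being lowered into its hole ((height (world z) of mustard_jar above 0.06 m and contact force between the fingers and mustard_jar below 0.05 N) or (height (world z) of cruet above 0.06 m and contact force between the fingers and cruet below 0.05 N) or (height (world z) of green_jar above 0.06 m and contact force between the fingers and green_jar below 0.05 N) or (height (world z) of white_jar above 0.06 m and contact force between the fingers and white_jar below 0.05 N)).
It fails at once if a jar or the cruet is tipped more than 0.7 rad (angle between any of mustard_jar, cruet, green_jar, white_jar's own z axis and vertical above 0.7 rad).
It fails at once if the salt shaker or the honey jar is taken from its hole or tipped (moved 30 mm or tilted 0.3 rad) ((distance of salt_shaker from where it was at the start of the episode above 0.03 m or angle between salt_shaker's own z axis and vertical above 0.3 rad) or (distance of honey_jar from where it was at the start of the episode above 0.03 m or angle between honey_jar's own z axis and vertical above 0.3 rad)).
It fails at once if the kitchen timer is pushed away or knocked over (moved 30 mm or tilted 0.3 rad) (distance of timer from where it was at the start of the episode above 0.03 m or angle between timer's own z axis and vertical above 0.3 rad).
It also fails if it takes over 106 s, if anything falls off the work surface, if the arm or the gripper's body presses on something with over 40 N, if the wrist force passes 120 N, or if a joint passes its speed limit or range.

## Working session

There is one attempt and no reset: what is moved stays moved. The work goes in short steps, Python scripts to look and compute and a tool call to move; the robot and the scene stay as the last step left them, time stands still between calls to the robot, and variables do not carry over. Pictures are saved under pics/ and viewed, at most 14 in all, crops included, and the job is handed in when it is done.

Besides the shell and the picture viewer there is one more tool, called after "Call:" as name(argument=value, ...), one argument or row to a line, values as JSON. move_arm: Moves the arm, as the interface text tells. Its arguments: {"type":"object","properties":{"rows":{"type":"array"},"squeeze":{"type":"number"}},"required":["rows"]}

```bash
mkdir -p pics; cat > h.py <<'E'
import numpy as np, cv2
from station import readout, imaging, order, manip
def snap(n):
    s=imaging.snapshot(n); h,w=s['img'].shape[:2]
    s['f']=h/2/np.tan(np.radians(s['fovy'])/2); s['R']=cv2.Rodrigues(np.array(s['rvec'],float))[0]; s['t']=np.array(s['tvec'],float); return s
def cloud(s):
    z=s['z_map']; v,u=np.indices(z.shape)
    P=np.stack([(u-s['cx'])/s['f']*z,(v-s['cy'])/s['f']*z,z],-1)
    W=(P-s['t'])@s['R']; W[z==0]=np.nan; return W
E
python3 - <<'E'
from h import *
a=snap('top');b=snap('side')
for n,s in(('top',a),('side',b)):
    cv2.imwrite(f'pics/{n}0.png',s['img'][:,:,::-1]); np.savez(f'{n}0.npz',W=cloud(s),img=s['img'])
    print(n,s['fovy'],s['cx'],s['cy'],-s['R'].T@s['t'],s['R'][2])
st=readout.sense();print(st['tcp_pos'],st['tool_rot'],st['t'],manip.tip_extent)
E
```

```text
top 44.41076826315653 268.9583653629884 201.44582177385237 [ 0.36108491 -0.0409301   1.35994509] [ 0.11599069 -0.00963603 -0.99320356]
side 50.180199378929146 286.18657066562025 214.2707252672733 [ 0.20938393 -1.2927183   0.62181395] [ 0.20941868  0.89258854 -0.39928625]
[ 0.25406668 -0.57038908  0.25542336] [ 9.78155443e-01  2.07872498e-01 -2.04362899e-05 -9.76678431e-04] 0.1 0.025
```

View pics/top0.png

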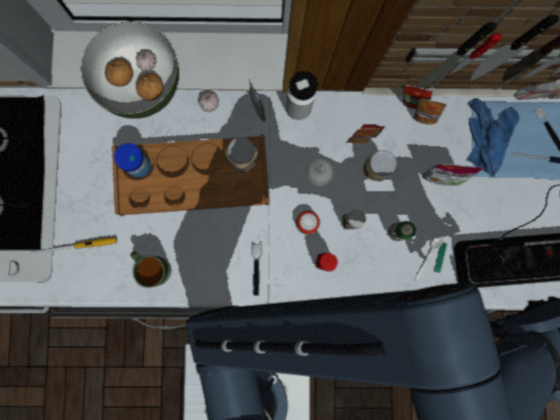

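View pics/side0.png

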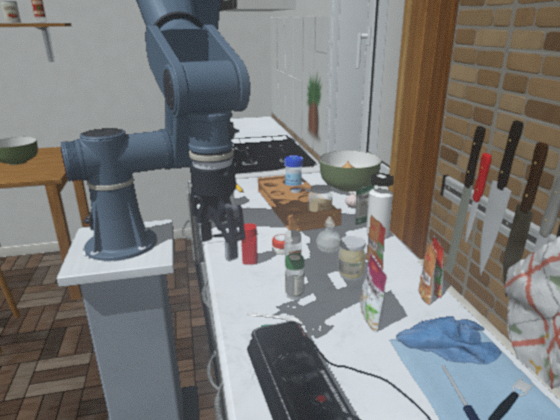

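```bash
python3 - <<'E'
from h import *
d=np.load('top0.npz');W=d['W'];img=d['img']
ok=np.nan_to_num(W[...,2],nan=-1)
def lid(n,u,v,r=24):
    sub=(slice(v-r,v+r),slice(u-r,u+r)); z=ok[sub]; 
    zt=np.percentile(z[z>0.02],95); m=(np.abs(z-zt)<0.006).astype(np.uint8)
    k,l,s,c=cv2.connectedComponentsWithStats(m); i=1+np.argmax(s[1:,4])
    P=W[sub][l==i][:,:2].astype(np.float32); (x,y),rr=cv2.minEnclosingCircle(P)
    q=W[sub][z>0.012][:,:2]
    print(n,'top z',zt.round(4),'circ',round(x,4),round(y,4),'d',round(2*rr,4),'mean',P.mean(0).round(4),len(P),img[sub][l==i].mean(0).round())
for n,u,v,r in [('salt',130,156,20),('honey',241,152,20),('cruet',320,172,20),('mustard',381,165,20),('timer',308,222,16),('white',355,218,16),('green',403,230,16),('red',327,262,14),('bottle',302,86,22)]: lid(n,u,v,r)
# rack
m=((ok>0.042)&(ok<0.056)).astype(np.uint8); m[:,:105]=0;m[:,280:]=0;m[:125]=0;m[225:]=0
P=W[m>0][:,:2].astype(np.float32); 
k,l,s,c=cv2.connectedComponentsWithStats(m); i=1+np.argmax(s[1:,4]);print(s[1:,4].max(),len(P))
P=W[l==i]; print('board z',np.median(P[:,2])); print('rect',cv2.minAreaRect(P[:,:2].astype(np.float32)))
m2=((ok>0.035)&(ok<0.07)).astype(np.uint8);m2[:,:105]=0;m2[:,280:]=0;m2[:125]=0;m2[225:]=0
k,l,s,c=cv2.connectedComponentsWithStats(m2); i=1+np.argmax(s[1:,4]);P=W[l==i]
print('rect+cheek',cv2.minAreaRect(P[:,:2].astype(np.float32)))
# holes: base board points
h=((ok>0.004)&(ok<0.03)).astype(np.uint8);h[:,:105]=0;h[:,280:]=0;h[:125]=0;h[225:]=0
k,l,s,c=cv2.connectedComponentsWithStats(h)
for i in range(1,k):
    if s[i,4]>40: print('hole',s[i],W[l==i].mean(0).round(4))
print('table z',np.nanmedian(W[240:280,180:230,2]))
# tall things near path
big=cv2.resize(img[60:300,100:480],None,fx=2,fy=2,interpolation=cv2.INTER_CUBIC);cv2.imwrite('pics/topcrop.png',big[:,:,::-1])
E
```

```text
salt top z 0.1479 circ 0.6093 0.2883 d 0.0663 mean [0.6089 0.2879] 457 [ 23.  48. 137.]
honey top z 0.1248 circ 0.6321 0.0183 d 0.0651 mean [0.6321 0.0183] 480 [68. 71. 73.]
cruet top z 0.0985 circ 0.5969 -0.1833 d 0.0246 mean [ 0.5959 -0.1828] 59 [102. 108. 107.]
mustard top z 0.1051 circ 0.6084 -0.334 d 0.0667 mean [ 0.6084 -0.3345] 436 [123. 129. 133.]
timer top z 0.0472 circ 0.4643 -0.1528 d 0.0575 mean [ 0.4636 -0.1521] 250 [149. 127. 125.]
white top z 0.1134 circ 0.4679 -0.2668 d 0.0434 mean [ 0.4675 -0.267 ] 199 [93. 95. 95.]
green top z 0.1098 circ 0.4418 -0.3883 d 0.0452 mean [ 0.4415 -0.3882] 225 [46. 58. 45.]
red top z 0.113 circ 0.3606 -0.1969 d 0.0442 mean [ 0.3616 -0.1966] 189 [139.  31.  29.]
bottle top z 0.1982 circ 0.7748 -0.1294 d 0.0674 mean [ 0.7745 -0.1291] 540 [38. 38. 38.]
4981 5040
board z 0.05041627707094282
rect ((0.582912027835846, 0.14775359630584717), (0.17865842580795288, 0.3844967484474182), 4.799056529998779)
rect+cheek ((0.5826985239982605, 0.15041574835777283), (0.17950600385665894, 0.3940841555595398), 4.846748352050781)
hole [191 144  32  31 775] [0.6307 0.1123 0.0127]
hole [157 146  32  32 772] [0.623  0.2041 0.0127]
hole [123 149  31  31 174] [0.6078 0.2818 0.0132]
hole [234 181  21  20 326] [0.5466 0.0127 0.0126]
hole [199 184  21  20 328] [0.5387 0.1044 0.0129]
hole [164 186  21  20 327] [0.5315 0.1964 0.0127]
hole [129 189  20  20 322] [0.5233 0.2885 0.0126]
hole [169 203 104  10 167] [0.5014 0.0809 0.0109]
hole [119 211  49   6  76] [0.4852 0.2777 0.0122]
table z 0.000712170662978388
```

View pics/topcrop.png

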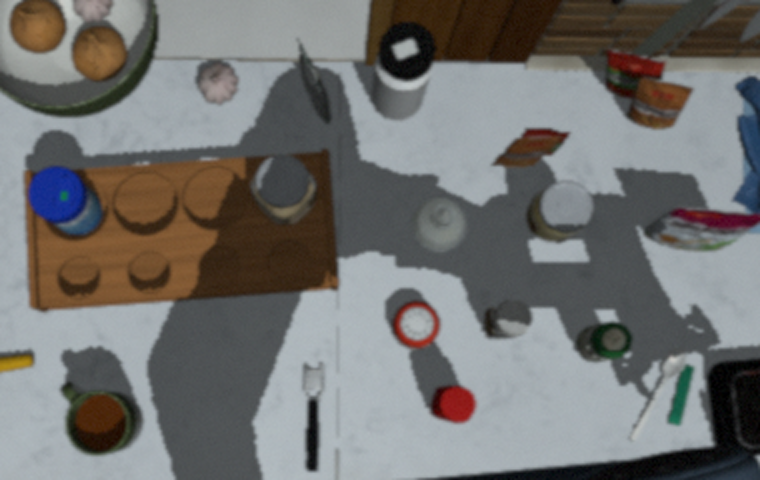

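The top view shows the salt at the rack's left (+y) end and honey at its right. The cruet is near pixel (320,172), mustard (382,165), timer (308,222), white jar (355,218), green jar (403,230), and the red decoy (327,262). The side view agrees with this. The rack is yawed about 4.8°.

```bash
cat >> h.py <<'E'
from scipy.spatial.transform import Rotation as Ro
YAW=94.83
def goto(x,y,z,yaw=YAW):
    s=readout.sense(); R=Ro.from_quat(s['tool_rot']); a=np.radians(yaw)
    T=Ro.from_matrix(np.array([[np.cos(a),np.sin(a),0],[np.sin(a),-np.cos(a),0],[0,0,-1]]))
    print('t',s['t'],'turn',np.degrees((R.inv()*T).as_rotvec()).round(2),'shift mm',(1000*R.inv().apply(np.array([x,y,z])-s['tcp_pos'])).round(1))
E
python3 - <<'E'
from h import *
goto(.6084,-.3342,.24)
s=snap('wrist');p=-s['R'].T@s['t'];st=readout.sense();R=Ro.from_quat(st['tool_rot'])
print('cam in tool',R.inv().apply(p-st['tcp_pos']).round(3),st['finger_gap'])
W=np.load('top0.npz')['W'];z=np.nan_to_num(W[...,2],nan=-1)
def c(n,u0,u1,v0,v1):
    q=W[v0:v1,u0:u1][z[v0:v1,u0:u1]>0.02];print(n,q.min(0).round(3),q.max(0).round(3))
c('slant',246,268,78,124);c('packet',345,385,122,146);c('packet2',425,480,160,186);c('pan',80,180,22,117);c('mug',130,165,250,290)
q=W[155:190,303:337].reshape(-1,3);q=q[q[:,2]>.088];print('neck',q.min(0),q.max(0),q.mean(0),len(q))
q=W[155:190,303:337].reshape(-1,3);q=q[q[:,2]>.012];print('belly',cv2.minEnclosingCircle(q[:,:2].astype(np.float32)))
E
```

```text
t 0.1 turn [ -0.08  -0.09 -70.83] shift mm [419.8 -71.7  15.7]
cam in tool [ 0.081  0.    -0.116] 1.0021266881775501
slant [ 0.735 -0.039  0.021] [0.813 0.002 0.126]
packet [ 0.678 -0.34   0.02 ] [ 0.701 -0.258  0.145]
packet2 [ 0.566 -0.611  0.02 ] [ 0.628 -0.46   0.142]
pan [0.719 0.18  0.02 ] [0.973 0.453 0.129]
mug [0.298 0.199 0.02 ] [0.385 0.29  0.108]
neck [ 0.58641436 -0.19549568  0.08940139] [ 0.60703694 -0.1721479   0.1101072 ] [ 0.59611098 -0.18324523  0.09820993] 75
belly ((0.5972177386283875, -0.18348194658756256), 0.03768381476402283)
```

Call:
move_arm(
  rows=[
    [0,0,-6,35,-6,0,0],
    [0,0,-12,70,-12,0,0],
    [0,0,-18,105,-18,0,0],
    [0,0,-24,140,-24,0,0],
    [0,0,-30,175,-30,4,0],
    [0,0,-36,210,-36,6,0],
    [0,0,-42,245,-42,8,0],
    [0,0,-48,280,-48,10,0],
    [0,0,-54,315,-54,12,0],
    [0,0,-60,350,-60,14,0],
    [0,0,-66,385,-66,15,0],
    [0,0,-70.8,419.8,-71.7,15.7,0],
  ],
  squeeze=60,
)

```text
t: 1.15
tcp_pos: [0.6096, -0.3332, 0.2399]
tool_rot: [0.675, 0.738, -0.0, -0.001]
force: [-0.8, -0.7, 0.0]
finger_gap: 0.998
gripper_force: 0.0
```

```bash
python3 - <<'E'
from h import *
goto(.6084,-.3342,.08)
s=snap('wrist');cv2.imwrite('pics/w1.png',s['img'][:,:,::-1])
W=cloud(s);z=np.nan_to_num(W[...,2],nan=-1);p=W.reshape(-1,3)
m=(np.abs(p[:,2]-.102)<.008)&(abs(p[:,0]-.608)<.05)&(abs(p[:,1]+.334)<.05)
print(m.sum(),cv2.minEnclosingCircle(p[m][:,:2].astype(np.float32)),np.median(p[m][:,2]),p[m].mean(0))
E
```

```text
t 1.15 turn [-0.06 -0.05  0.25] shift mm [ -1.   -1.1 159.9]
4370 ((0.6083414554595947, -0.3349379003047943), 0.03316158428788185) 0.09975004847939747 [ 0.60832847 -0.33335192  0.09969923]
```

View pics/w1.png

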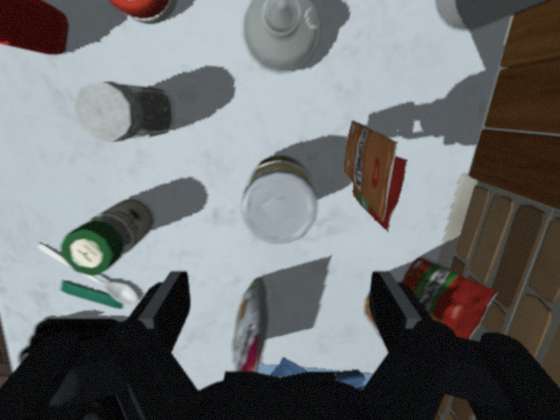

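The wrist view shows the mustard lid at (280,205), centred between the fingers, with nothing in the fingers' way. It agrees with the top view to 1 mm.

Call:
move_arm(
  rows=[
    [0,0,0,-1,-1,30,0],
    [0,0,0,-1,-1,65,0],
    [0,0,0,-1,-1,100,0],
    [0,0,0,-1,-1,130,0],
    [0,0,0,-1,-1,150,0],
    [0,0,0,-1,-1,160,0],
    [0,0,0,-1,-1,160,0],
    [0,0,0,-1,-1,160,1],
    [0,0,0,-1,-1,160,1],
    [0,0,0,-1,-1,160,1],
    [0,0,0,-1,-1,160,1],
    [0,0,0,-1,-1,160,1],
  ],
  squeeze=60,
)

```text
t: 2.2
tcp_pos: [0.6088, -0.3369, 0.083]
tool_rot: [0.677, 0.736, 0.0, 0.002]
force: [-0.7, 0.0, 5.6]
finger_gap: 0.762
gripper_force: 68.1
```

Call:
move_arm(
  rows=[
    [0,0,0,0,0,0,1],
    [0,0,0,0,0,0,1],
    [0,0,0,0,0,-5,1],
    [0,0,0,0,0,-15,1],
    [0,0,0,0,0,-30,1],
    [0,0,0,0,0,-50,1],
    [0,0,0,0,0,-70,1],
    [0,0,0,0,0,-90,1],
    [0,0,0,0,0,-110,1],
    [0,0,0,0,0,-130,1],
    [0,0,0,0,0,-150,1],
    [0,0,0,0,0,-170,1],
  ],
)

```text
t: 3.2
tcp_pos: [0.6069, -0.3351, 0.2511]
tool_rot: [0.677, 0.736, 0.0, -0.001]
force: [0.6, -0.4, -4.3]
finger_gap: 0.768
gripper_force: 67.7
```

```bash
python3 - <<'E'
from h import *
goto(.6159,.1978,.25)
s=snap('wrist');cv2.imwrite('pics/w2.png',s['img'][:,:,::-1])
s=snap('side');W=cloud(s);p=W.reshape(-1,3);st=readout.sense();t=st['tcp_pos'];print(st['gripper_force'],st['force'])
m=(abs(p[:,0]-t[0])<.05)&(abs(p[:,1]-t[1])<.06)&(p[:,2]>.06)&(p[:,2]<.3)
print(p[m].min(0),m.sum(),t)
cv2.imwrite('pics/s2.png',cv2.resize(s['img'][130:330,180:440],None,fx=3,fy=3)[:,:,::-1])
E
```

```text
t 3.2 turn [-0.08 -0.09 -0.03] shift mm [530.2  53.5   1.9]
67.8398591838777 [ 1.10137034  0.7836358  -3.67516516]
[ 0.55943881 -0.37570796  0.1728314 ] 1535 [ 0.60917912 -0.33675038  0.25476594]
```

View pics/s2.png

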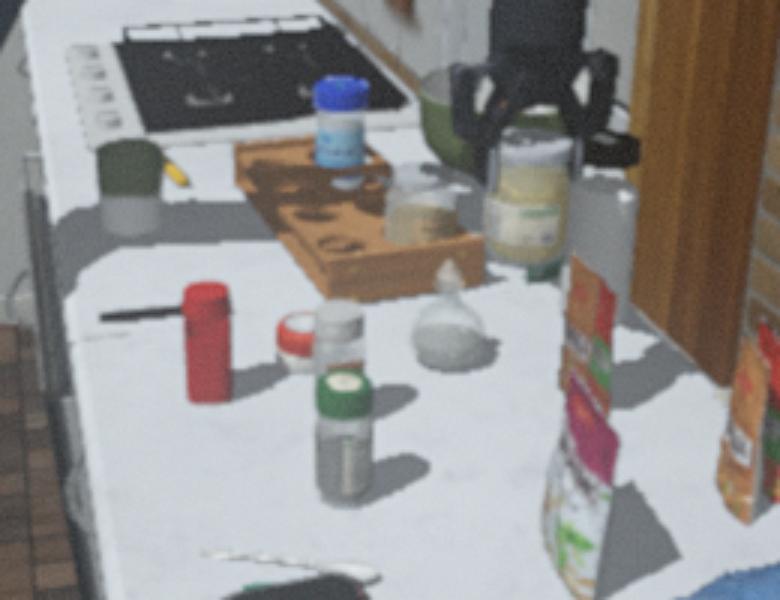

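The side view shows the mustard held upright, foot about 170 mm up.

```bash
cat >> h.py <<'E'
def settled(n=4):
    a=[]
    for _ in range(n):
        imaging.snapshot('top'); a.append(readout.sense()['tcp_pos'])
    print('tcp',np.round(a,4).tolist()); return np.mean(a,0)
def bottom(rad,h):
    s=snap('side');W=cloud(s).reshape(-1,3);t=readout.sense()['tcp_pos']
    m=(abs(W[:,0]-t[0])<rad)&(abs(W[:,1]-t[1])<rad)&(W[:,2]>.02)&(W[:,2]<t[2]-.03); q=W[m]
    print('side n',len(q),'min',q.min(0).round(4),'max',q.max(0).round(4))
E
python3 - <<'E'
from h import *
t=settled(4); goto(.6159,.1978,.25)
s=snap('wrist');cv2.imwrite('pics/w3.png',s['img'][:,:,::-1]);W=cloud(s).reshape(-1,3)
m=(abs(W[:,0]-t[0])<.045)&(abs(W[:,1]-t[1])<.045)&(W[:,2]<t[2]+.035)&(W[:,2]>t[2]+.01)
q=W[m];print(len(q),q.min(0),q.max(0)); z=np.median(q[:,2]);l=q[abs(q[:,2]-z)<.004];print(z,len(l),cv2.minEnclosingCircle(l[:,:2].astype(np.float32)))
bottom(.045,.1)
E
```

```text
tcp [[0.6082, -0.3361, 0.2523], [0.6072, -0.3354, 0.2503], [0.6067, -0.335, 0.249], [0.6065, -0.3349, 0.2484]]
t 3.5 turn [-0.19 -0.18 -0.03] shift mm [ 5.30e+02  5.39e+01 -1.00e-01]
22391 [ 0.56214657 -0.35775801  0.26000106] [ 0.65213534 -0.30037144  0.28498221]
0.26525992576459007 19210 ((0.6069612503051758, -0.3231521546840668), 0.044724106788635254)
side n 525 min [ 0.5688 -0.374   0.1634] max [ 0.6414 -0.322   0.2183]
```

View pics/w3.png

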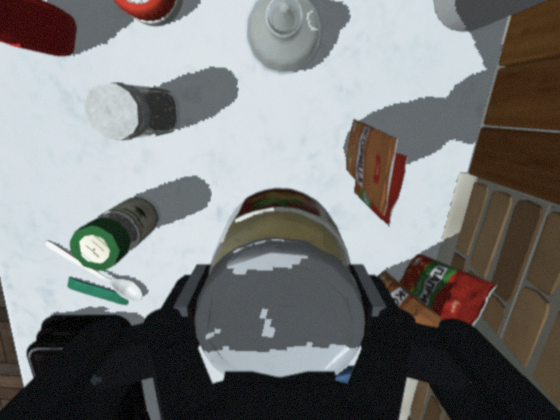

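Call:
move_arm(
  rows=[
    [0,0,0,8,1,0,1],
    [0,0,0,25,3,0,1],
    [0,0,0,50,5,0,1],
    [0,0,0,80,8,0,1],
    [0,0,0,112,12,0,1],
    [0,0,0,145,15,0,1],
    [0,0,0,178,18,0,1],
    [0,0,0,211,22,0,1],
    [0,0,0,244,25,0,1],
    [0,0,0,277,28,0,1],
    [0,0,0,310,32,0,1],
    [0,0,0,343,35,0,1],
  ],
)

```text
t: 4.6
tcp_pos: [0.6128, 0.0123, 0.2505]
tool_rot: [0.677, 0.736, 0.0, -0.001]
force: [1.0, 0.4, -4.1]
finger_gap: 0.767
gripper_force: 67.8
```

Call:
move_arm(
  rows=[
    [0,0,0,33,3,0,1],
    [0,0,0,66,7,0,1],
    [0,0,0,96,10,0,1],
    [0,0,0,124,13,0,1],
    [0,0,0,148,15,0,1],
    [0,0,0,167,17,0,1],
    [0,0,0,180,18.5,0,1],
    [0,0,0,187,19,0,1],
    [0,0,0,187,19,0,1],
    [0,0,0,187,19,0,1],
    [0,0,0,187,19,0,1],
    [0,0,0,187,19,0,1],
  ],
)

```text
t: 5.6
tcp_pos: [0.6173, 0.1955, 0.2506]
tool_rot: [0.678, 0.736, -0.0, 0.0]
force: [0.3, 0.2, -3.9]
finger_gap: 0.767
gripper_force: 67.8
```

```bash
python3 - <<'E'
from h import *
t=settled(2); goto(.6159,.1978,.095)
bottom(.045,.1)
s=snap('wrist');cv2.imwrite('pics/w4.png',s['img'][:,:,::-1])
E
```

```text
tcp [[0.6173, 0.1956, 0.2506], [0.6174, 0.1957, 0.2506]]
t 5.7 turn [-0.    0.01 -0.13] shift mm [  2.3  -1.3 155.6]
side n 370 min [0.5727 0.151  0.0362] max [0.6619 0.2406 0.2206]
```

View pics/w4.png

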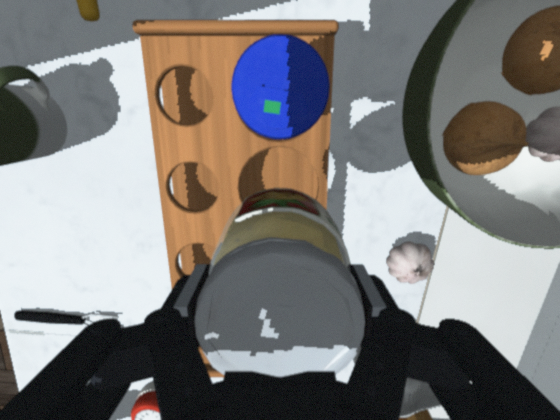

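The wrist view shows the mustard over the second back hole beside the blue salt cap, upright and lined up.

Call:
move_arm(
  rows=[
    [0,0,0,2,-1.3,15,1],
    [0,0,0,2.3,-1.3,40,1],
    [0,0,0,2.3,-1.3,65,1],
    [0,0,0,2.3,-1.3,88,1],
    [0,0,0,2.3,-1.3,100,1],
    [0,0,0,2.3,-1.3,110,1],
    [0,0,0,2.3,-1.3,118,1],
    [0,0,0,2.3,-1.3,125,1],
    [0,0,0,2.3,-1.3,132,1],
    [0,0,0,2.3,-1.3,139,1],
    [0,0,0,2.3,-1.3,144,1],
    [0,0,0,2.3,-1.3,148,1],
  ],
)

```text
t: 6.8
tcp_pos: [0.6158, 0.1991, 0.1023]
tool_rot: [0.677, 0.736, 0.0, 0.0]
force: [-0.0, 0.5, -4.4]
finger_gap: 0.766
gripper_force: 68.1
```

Call:
move_arm(
  rows=[
    [0,0,0,0,0,2,1],
    [0,0,0,0,0,4,1],
    [0,0,0,0,0,6,1],
    [0,0,0,0,0,7,1],
    [0,0,0,0,0,7,1],
    [0,0,0,0,0,7,1],
  ],
)

```text
t: 7.3
tcp_pos: [0.6158, 0.199, 0.0958]
tool_rot: [0.677, 0.736, 0.0, 0.0]
force: [-0.3, -0.6, -4.1]
finger_gap: 0.764
gripper_force: 68.1
```

Call:
move_arm(
  rows=[
    [0,0,0,0,0,1,1],
    [0,0,0,0,0,2,1],
    [0,0,0,0,0,3,1],
    [0,0,0,0,0,3,1],
  ],
)

```text
t: 7.63
tcp_pos: [0.616, 0.1992, 0.095]
tool_rot: [0.677, 0.736, 0.0, 0.0]
force: [-3.6, 0.2, 7.9]
finger_gap: 0.763
gripper_force: 69.2
```

Contact with the base board. Release and lift.

Call:
move_arm(
  rows=[
    [0,0,0,0,0,0,0],
    [0,0,0,0,0,0,0],
    [0,0,0,0,0,0,0],
    [0,0,0,0,0,0,0],
    [0,0,0,0,0,-10,0],
    [0,0,0,0,0,-30,0],
    [0,0,0,0,0,-60,0],
    [0,0,0,0,0,-95,0],
    [0,0,0,0,0,-130,0],
    [0,0,0,0,0,-155,0],
    [0,0,0,0,0,-155,0],
    [0,0,0,0,0,-155,0],
  ],
  squeeze=40,
)

```text
t: 8.63
tcp_pos: [0.6167, 0.1992, 0.2504]
tool_rot: [0.677, 0.736, 0.002, 0.002]
force: [1.2, 1.0, -0.2]
finger_gap: 1.0
gripper_force: 0.0
```

```bash
python3 - <<'E'
from h import *
t=settled(2); goto(.5968,-.1833,.24)
W=cloud(snap('wrist')).reshape(-1,3)
m=(np.abs(W[:,2]-.114)<.008)&(abs(W[:,0]-.616)<.05)&(abs(W[:,1]-.198)<.05)
q=W[m];print('mustard lid',cv2.minEnclosingCircle(q[:,:2].astype(np.float32)),np.median(q[:,2]))
E
```

```text
tcp [[0.6155, 0.199, 0.2484], [0.6148, 0.1989, 0.247]]
t 8.7333 turn [-0.1   0.01 -0.04] shift mm [-379.3  -49.9    7.1]
mustard lid ((0.6167487502098083, 0.20073676109313965), 0.033208124339580536) 0.11176555123193961
```

Call:
move_arm(
  rows=[
    [0,0,0,-20,-3,0,0.4],
    [0,0,0,-55,-7,0,0.4],
    [0,0,0,-94,-12,0,0.4],
    [0,0,0,-134,-18,0,0.4],
    [0,0,0,-174,-23,0,0.4],
    [0,0,0,-214,-28,0,0.4],
    [0,0,0,-254,-33,0,0.4],
    [0,0,0,-294,-39,0,0.4],
    [0,0,0,-330,-43,0,0.4],
    [0,0,0,-358,-47,0,0.4],
    [0,0,0,-374,-49,0,0.4],
    [0,0,0,-379,-49.5,0,0.4],
  ],
)

```text
t: 9.78
tcp_pos: [0.5973, -0.1853, 0.2459]
tool_rot: [0.678, 0.735, -0.0, -0.001]
force: [0.5, 0.6, 0.5]
finger_gap: 0.603
gripper_force: 0.0
```

```bash
python3 - <<'E'
from h import *
t=settled(4)
W=cloud(snap('wrist')).reshape(-1,3)
n=(abs(W[:,0]-.597)<.05)&(abs(W[:,1]+.183)<.05)&(W[:,2]<.115)
for a,b in((.103,.115),(.088,.115),(.03,.08)):
    q=W[n&(W[:,2]>a)&(W[:,2]<b)]
    if len(q)>5: print(a,len(q),cv2.minEnclosingCircle(q[:,:2].astype(np.float32)),q.mean(0),q[:,2].max())
goto(.597,-.1834,.105);print(readout.sense()['finger_gap'])
E
```

```text
tcp [[0.5975, -0.1845, 0.2462], [0.5976, -0.1827, 0.2465], [0.5977, -0.1815, 0.2467], [0.5977, -0.1809, 0.247]]
0.103 54 ((0.5976245999336243, -0.18546393513679504), 0.003188883885741234) [ 0.59725423 -0.18368206  0.10421972] 0.10591906378042965
0.088 554 ((0.5971733927726746, -0.1840866357088089), 0.012522825039923191) [ 0.59699925 -0.18205293  0.09621618] 0.10591906378042965
0.03 2723 ((0.5972426533699036, -0.18290171027183533), 0.036753274500370026) [ 0.59671364 -0.17368057  0.04881217] 0.07997012397093281
t 10.0333 turn [-0.06 -0.08  0.08] shift mm [ -2.9  -1.  142.2]
0.6018789329484185
```

Call:
move_arm(
  rows=[
    [0,0,0,-3,-1,25,0.4],
    [0,0,0,-3,-1,60,0.4],
    [0,0,0,-3,-1,95,0.4],
    [0,0,0,-3,-1,120,0.4],
    [0,0,0,-3,-1,135,0.4],
    [0,0,0,-3,-1,142,0.4],
    [0,0,0,-3,-1,142,0.4],
    [0,0,0,-3,-1,142,0.4],
    [0,0,0,-3,-1,142,1],
    [0,0,0,-3,-1,142,1],
    [0,0,0,-3,-1,142,1],
    [0,0,0,-3,-1,142,1],
  ],
  squeeze=40,
)

```text
t: 11.03
tcp_pos: [0.5976, -0.1863, 0.1082]
tool_rot: [0.677, 0.736, 0.0, 0.001]
force: [-2.6, 1.0, 7.6]
finger_gap: 0.248
gripper_force: 48.5
```

Call:
move_arm(
  rows=[
    [0,0,0,0,0,0,1],
    [0,0,0,0,0,0,1],
    [0,0,0,0,0,0,1],
  ],
)

```text
t: 11.28
tcp_pos: [0.5976, -0.1863, 0.1082]
tool_rot: [0.677, 0.736, 0.0, 0.001]
force: [-1.8, 0.7, 6.6]
finger_gap: 0.247
gripper_force: 48.5
```

Call:
move_arm(
  rows=[
    [0,0,0,0,0,-5,1],
    [0,0,0,0,0,-15,1],
    [0,0,0,0,0,-30,1],
    [0,0,0,0,0,-50,1],
    [0,0,0,0,0,-72,1],
    [0,0,0,0,0,-95,1],
    [0,0,0,5,1,-118,1],
    [0,0,0,15,2,-140,1],
    [0,0,0,32,5,-155,1],
    [0,0,0,54,9,-164,1],
    [0,0,0,80,14,-168,1],
    [0,0,0,106,19,-170,1],
  ],
)

```text
t: 12.28
tcp_pos: [0.6078, -0.0781, 0.2779]
tool_rot: [0.677, 0.736, 0.001, 0.002]
force: [0.3, 0.0, -2.6]
finger_gap: 0.247
gripper_force: 47.2
```

Call:
move_arm(
  rows=[
    [0,0,0,26,5,0,1],
    [0,0,0,52,10,0,1],
    [0,0,0,78,15,0,1],
    [0,0,0,104,20,0,1],
    [0,0,0,128,24,0,1],
    [0,0,0,150,27,0,1],
    [0,0,0,168,29,0,1],
    [0,0,0,180,31,0,1],
    [0,0,0,186,31,0,1],
    [0,0,0,187,31,0,1],
    [0,0,0,187,31,0,1],
    [0,0,0,187,31,0,1],
  ],
)

```text
t: 13.28
tcp_pos: [0.6226, 0.1092, 0.2757]
tool_rot: [0.677, 0.736, -0.0, 0.0]
force: [0.2, -0.2, -1.4]
finger_gap: 0.246
gripper_force: 47.4
```

```bash
python3 - <<'E'
from h import *
t=settled(3); goto(.6235,.1056,.12)
bottom(.045,.1);st=readout.sense();print(st['finger_gap'],st['gripper_force'],st['force'])
s=snap('side');cv2.imwrite('pics/s5.png',cv2.resize(s['img'][100:250,200:400],None,fx=4,fy=4)[:,:,::-1])
E
```

```text
tcp [[0.6227, 0.1091, 0.2756], [0.6227, 0.1091, 0.2756], [0.6227, 0.1092, 0.2756]]
t 13.4333 turn [-0.01  0.01 -0.11] shift mm [ -3.6   0.5 155.6]
side n 462 min [0.5778 0.0646 0.0373] max [0.6565 0.153  0.2448]
0.2480014940269855 47.39809575257823 [-0.26006494  0.53602449 -2.13347155]
```

View pics/s5.png

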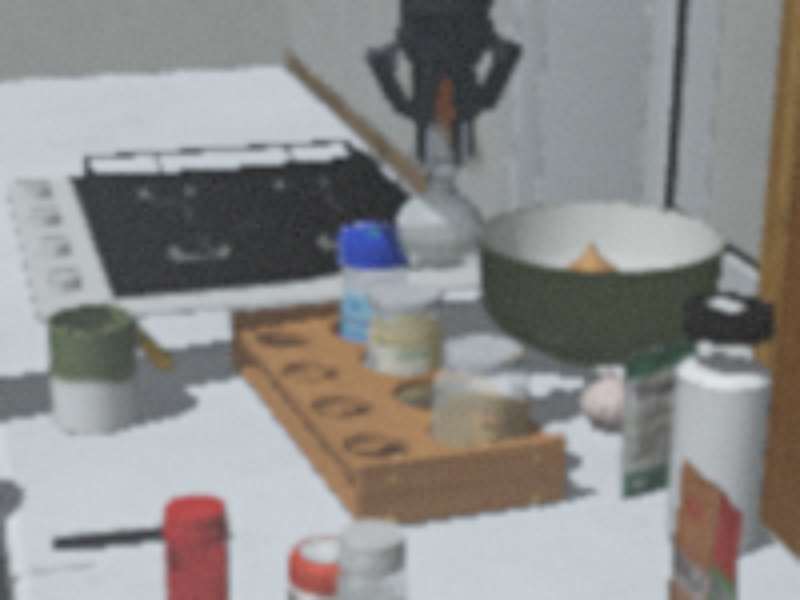

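The side view shows the cruet hanging upright in the fingers at about (437,220), above its hole between mustard and honey.

```bash
python3 - <<'E'
from h import *
s=snap('wrist');W=cloud(s).reshape(-1,3);t=readout.sense()['tcp_pos']
for a,b in((.18,.245),(.2,.235)):
    q=W[(abs(W[:,0]-t[0])<.05)&(abs(W[:,1]-t[1])<.06)&(W[:,2]>a)&(W[:,2]<b)]
    print(a,len(q),q.min(0).round(4),q.max(0).round(4),cv2.minEnclosingCircle(q[:,:2].astype(np.float32)))
E
```

```text
0.18 7559 [0.5858 0.0863 0.1879] [0.6589 0.1499 0.2449] ((0.6225090026855469, 0.11373922973871231), 0.037221092730760574)
0.2 6504 [0.5874 0.0931 0.2   ] [0.6581 0.1479 0.2349] ((0.6224668622016907, 0.11329653859138489), 0.035790178924798965)
```

Call:
move_arm(
  rows=[
    [0,0,0,-2,0.5,15,1],
    [0,0,0,-4,1,40,1],
    [0,0,0,-4,1,65,1],
    [0,0,0,-4,1,88,1],
    [0,0,0,-4,1,100,1],
    [0,0,0,-4,1,110,1],
    [0,0,0,-4,1,118,1],
    [0,0,0,-4,1,125,1],
    [0,0,0,-4,1,132,1],
    [0,0,0,-4,1,139,1],
    [0,0,0,-4,1,145,1],
    [0,0,0,-4,1,149,1],
  ],
)

```text
t: 14.58
tcp_pos: [0.6239, 0.1064, 0.1262]
tool_rot: [0.677, 0.736, -0.0, -0.0]
force: [0.2, -0.7, -2.0]
finger_gap: 0.241
gripper_force: 47.5
```

Call:
move_arm(
  rows=[
    [0,0,0,0,0,1,1],
    [0,0,0,0,0,2,1],
    [0,0,0,0,0,3,1],
    [0,0,0,0,0,4,1],
    [0,0,0,0,0,5,1],
    [0,0,0,0,0,5,1],
  ],
)

```text
t: 15.08
tcp_pos: [0.6239, 0.1064, 0.1217]
tool_rot: [0.677, 0.736, 0.0, 0.0]
force: [-1.1, 0.3, -0.8]
finger_gap: 0.244
gripper_force: 47.5
```

Call:
move_arm(
  rows=[
    [0,0,0,0,0,1,1],
    [0,0,0,0,0,2,1],
    [0,0,0,0,0,2,1],
    [0,0,0,0,0,2,1],
  ],
)

```text
t: 15.42
tcp_pos: [0.6241, 0.1064, 0.1202]
tool_rot: [0.677, 0.736, 0.0, 0.0]
force: [-1.0, 0.5, 3.0]
finger_gap: 0.248
gripper_force: 48.9
```

Call:
move_arm(
  rows=[
    [0,0,0,0,0,0,0.4],
    [0,0,0,0,0,0,0.4],
    [0,0,0,0,0,0,0.4],
    [0,0,0,0,0,0,0.4],
    [0,0,0,0,0,-10,0.4],
    [0,0,0,0,0,-30,0.4],
    [0,0,0,0,0,-60,0.4],
    [0,0,0,0,0,-95,0.3],
    [0,0,0,0,0,-125,0.22],
    [0,0,0,0,0,-130,0.22],
    [0,0,0,0,0,-130,0.22],
    [0,0,0,0,0,-130,0.22],
  ],
)

```text
t: 16.42
tcp_pos: [0.6236, 0.1064, 0.2499]
tool_rot: [0.677, 0.736, 0.0, 0.0]
force: [0.2, -0.3, -1.0]
finger_gap: 0.778
gripper_force: 0.0
```

```bash
python3 - <<'E'
from h import *
t=settled(2); goto(.4417,-.3882,.24)
W=cloud(snap('wrist')).reshape(-1,3)
for n,x,y,a,b in(('cruet neck',.6235,.108,.1,.125),('cruet belly',.6235,.108,.055,.09),('mustard',.616,.198,.106,.122)):
    q=W[(W[:,2]>a)&(W[:,2]<b)&(abs(W[:,0]-x)<.045)&(abs(W[:,1]-y)<.045)]
    if len(q)>5:print(n,len(q),cv2.minEnclosingCircle(q[:,:2].astype(np.float32)),q[:,2].max())
E
```

```text
tcp [[0.6229, 0.1064, 0.2486], [0.6227, 0.1064, 0.248]]
t 16.5167 turn [-0.2  -0.02 -0.04] shift mm [-477.7 -221.7    8.6]
cruet neck 606 ((0.6237978339195251, 0.10854150354862213), 0.012573475949466228) 0.11778481219879261
cruet belly 2237 ((0.6243373155593872, 0.10886593908071518), 0.03238020837306976) 0.08998883412310112
mustard 6303 ((0.6165610551834106, 0.20036247372627258), 0.03333664312958717) 0.11476589327391373
```

Call:
move_arm(
  rows=[
    [0,0,0,-20,-9,0,0.22],
    [0,0,0,-50,-23,0,0.22],
    [0,0,0,-86,-40,0,0.22],
    [0,0,0,-122,-57,0,0.22],
    [0,0,0,-158,-73,0,0.22],
    [0,0,0,-194,-90,0,0.22],
    [0,0,0,-230,-107,0,0.22],
    [0,0,0,-266,-123,0,0.22],
    [0,0,0,-302,-140,0,0.22],
    [0,0,0,-338,-157,0,0.22],
    [0,0,0,-374,-174,0,0.22],
    [0,0,0,-405,-188,0,0.22],
  ],
)

```text
t: 17.57
tcp_pos: [0.4687, -0.3148, 0.2481]
tool_rot: [0.677, 0.736, -0.0, -0.001]
force: [-0.6, 0.9, 0.3]
finger_gap: 0.781
gripper_force: 0.0
```

Call:
move_arm(
  rows=[
    [0,0,0,-30,-14,0,0.22],
    [0,0,0,-52,-24,0,0.22],
    [0,0,0,-66,-30,0,0.22],
    [0,0,0,-72,-33,0,0.22],
    [0,0,0,-72,-33,0,0.22],
    [0,0,0,-72,-33,0,0.22],
    [0,0,0,-72,-33,0,0.22],
  ],
)

```text
t: 18.15
tcp_pos: [0.444, -0.3856, 0.2493]
tool_rot: [0.676, 0.737, 0.0, -0.001]
force: [0.3, 0.2, 0.6]
finger_gap: 0.782
gripper_force: 0.0
```

```bash
python3 - <<'E'
from h import *
t=settled(3)
W=cloud(snap('wrist')).reshape(-1,3)
for n,x,y,a,b in(('green',.442,-.388,.1,.114),('white',.468,-.267,.103,.117)):
    q=W[(W[:,2]>a)&(W[:,2]<b)&(abs(W[:,0]-x)<.04)&(abs(W[:,1]-y)<.04)]
    if len(q)>5:print(n,len(q),cv2.minEnclosingCircle(q[:,:2].astype(np.float32)),q[:,2].max())
goto(.4418,-.3883,.089)
E
```

```text
tcp [[0.4441, -0.3856, 0.2495], [0.4442, -0.3858, 0.2496], [0.4442, -0.386, 0.2497]]
green 1967 ((0.4413953721523285, -0.38879042863845825), 0.022852823138237) 0.10742061225242061
white 2827 ((0.46774956583976746, -0.2673950493335724), 0.02193565107882023) 0.10995466681036037
t 18.35 turn [ 0.   -0.01  0.06] shift mm [ -1.9  -2.5 160.8]
```

Call:
move_arm(
  rows=[
    [0,0,0,-2.5,-2.7,30,0.22],
    [0,0,0,-2.5,-2.7,65,0.22],
    [0,0,0,-2.5,-2.7,100,0.22],
    [0,0,0,-2.5,-2.7,130,0.22],
    [0,0,0,-2.5,-2.7,150,0.22],
    [0,0,0,-2.5,-2.7,161,0.22],
    [0,0,0,-2.5,-2.7,161,0.22],
    [0,0,0,-2.5,-2.7,161,0.22],
    [0,0,0,-2.5,-2.7,161,1],
    [0,0,0,-2.5,-2.7,161,1],
    [0,0,0,-2.5,-2.7,161,1],
    [0,0,0,-2.5,-2.7,161,1],
  ],
  squeeze=40,
)

```text
t: 19.35
tcp_pos: [0.4418, -0.3911, 0.0906]
tool_rot: [0.677, 0.736, -0.0, 0.002]
force: [-1.3, 0.0, 7.0]
finger_gap: 0.522
gripper_force: 40.8
```

Call:
move_arm(
  rows=[
    [0,0,0,0,0,0,1],
    [0,0,0,0,0,0,1],
    [0,0,0,0,0,0,1],
  ],
)

```text
t: 19.6
tcp_pos: [0.4418, -0.3911, 0.0906]
tool_rot: [0.677, 0.736, -0.0, 0.002]
force: [-0.2, 0.3, 5.8]
finger_gap: 0.521
gripper_force: 40.8
```

```bash
python3 - <<'E'
from h import *
goto(.5186,.2799,.26)
E
```

```text
t 19.6 turn [ 0.12  0.18 -0.04] shift mm [ 661.7  132.9 -171.2]
```

Call:
move_arm(
  rows=[
    [0,0,0,0,0,-5,1],
    [0,0,0,0,0,-15,1],
    [0,0,0,0,0,-30,1],
    [0,0,0,0,0,-55,1],
    [0,0,0,0,0,-85,1],
    [0,0,0,0,0,-115,1],
    [0,0,0,3,1,-140,1],
    [0,0,0,14,3,-157,1],
    [0,0,0,35,7,-166,1],
    [0,0,0,65,13,-170,1],
    [0,0,0,98,20,-171,1],
    [0,0,0,132,27,-171,1],
  ],
)

```text
t: 20.6
tcp_pos: [0.4569, -0.2555, 0.2609]
tool_rot: [0.677, 0.736, 0.0, 0.001]
force: [0.4, 0.5, -0.7]
finger_gap: 0.519
gripper_force: 41.0
```

Call:
move_arm(
  rows=[
    [0,0,0,34,7,0,1],
    [0,0,0,68,14,0,1],
    [0,0,0,102,20,0,1],
    [0,0,0,136,27,0,1],
    [0,0,0,170,34,0,1],
    [0,0,0,204,41,0,1],
    [0,0,0,238,48,0,1],
    [0,0,0,272,54,0,1],
    [0,0,0,306,61,0,1],
    [0,0,0,340,68,0,1],
    [0,0,0,374,75,0,1],
    [0,0,0,408,82,0,1],
  ],
)

```text
t: 21.6
tcp_pos: [0.5041, 0.1589, 0.2604]
tool_rot: [0.677, 0.736, 0.0, 0.0]
force: [0.6, 0.1, -1.7]
finger_gap: 0.518
gripper_force: 41.0
```

Call:
move_arm(
  rows=[
    [0,0,0,33,6,0,1],
    [0,0,0,63,12,0,1],
    [0,0,0,88,17,0,1],
    [0,0,0,107,21,0,1],
    [0,0,0,118,23,0,1],
    [0,0,0,122,24,0,1],
    [0,0,0,122,24,0,1],
    [0,0,0,122,24,0,1],
    [0,0,0,122,24,0,1],
    [0,0,0,122,24,0,1],
  ],
)

```text
t: 22.43
tcp_pos: [0.5183, 0.2795, 0.2597]
tool_rot: [0.677, 0.736, -0.0, -0.0]
force: [-0.9, 0.1, -1.3]
finger_gap: 0.52
gripper_force: 41.0
```

```bash
cat >> h.py <<'E'
def edge(h,lo,hi,r):
    t=settled(3);W=cloud(snap('wrist')).reshape(-1,3);f=t[2]-h
    for a,b in((lo,hi),(h+.008,h+.026)):
        q=W[(abs(W[:,0]-t[0])<r+.012)&(abs(W[:,1]-t[1])<r+.02)&(W[:,2]>f+a)&(W[:,2]<f+b)]
        if len(q)>5:
            c=q[abs(q[:,0]-t[0])<.006]; print(a,len(q),q.min(0).round(4),q.max(0).round(4),'edge centre y',(c[:,1].max()-r).round(4))
E
python3 - <<'E'
from h import *
edge(.09,.01,.07,.023); goto(.5186,.2799,.103); st=readout.sense();print(st['gripper_force'],st['force'])
s=snap('wrist');cv2.imwrite('pics/w7.png',s['img'][:,:,::-1])
# front holes seen from wrist: base-board blobs
E
```

```text
tcp [[0.5183, 0.2796, 0.2597], [0.5184, 0.2797, 0.2597], [0.5184, 0.2799, 0.2597]]
0.01 2687 [0.4898 0.2858 0.1808] [0.5466 0.3065 0.2397] edge centre y 0.2835
0.098 11479 [0.4834 0.2589 0.2677] [0.5534 0.3051 0.2857] edge centre y 0.2821
t 22.6333 turn [-0.01  0.   -0.09] shift mm [ -0.2   0.2 156.7]
40.996173648163676 [-0.16036406 -0.54955949  0.01687127]
```

View pics/w7.png

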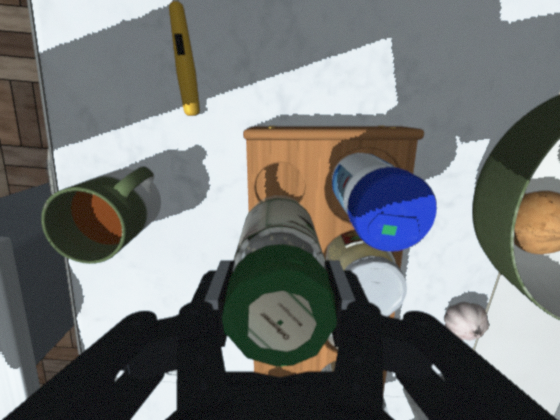

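The wrist view shows the green-lidded jar held upright at (278,300), with its hole behind it at (280,185) in front of the salt. Its centre is about 2.5 mm ahead of the TCP, so I correct for that.

Call:
move_arm(
  rows=[
    [0,0,0,-2,0,15,1],
    [0,0,0,-2.6,0,40,1],
    [0,0,0,-2.6,0,65,1],
    [0,0,0,-2.6,0,88,1],
    [0,0,0,-2.6,0,100,1],
    [0,0,0,-2.6,0,110,1],
    [0,0,0,-2.6,0,118,1],
    [0,0,0,-2.6,0,125,1],
    [0,0,0,-2.6,0,132,1],
    [0,0,0,-2.6,0,139,1],
    [0,0,0,-2.6,0,146,1],
    [0,0,0,-2.6,0,150,1],
  ],
)

```text
t: 23.68
tcp_pos: [0.5184, 0.278, 0.109]
tool_rot: [0.677, 0.736, -0.0, -0.0]
force: [0.2, 0.7, -1.0]
finger_gap: 0.519
gripper_force: 41.0
```

Call:
move_arm(
  rows=[
    [0,0,0,0,0,1,1],
    [0,0,0,0,0,2,1],
    [0,0,0,0,0,3,1],
    [0,0,0,0,0,4,1],
    [0,0,0,0,0,5,1],
    [0,0,0,0,0,6,1],
    [0,0,0,0,0,6,1],
    [0,0,0,0,0,6,1],
  ],
)

```text
t: 24.35
tcp_pos: [0.5185, 0.2781, 0.1036]
tool_rot: [0.677, 0.736, 0.0, 0.0]
force: [-0.5, 0.1, -1.0]
finger_gap: 0.519
gripper_force: 41.0
```

Call:
move_arm(
  rows=[
    [0,0,0,0,0,1,1],
    [0,0,0,0,0,2,1],
    [0,0,0,0,0,3,1],
    [0,0,0,0,0,3,1],
    [0,0,0,0,0,3,1],
  ],
)

```text
t: 24.77
tcp_pos: [0.5187, 0.2783, 0.1026]
tool_rot: [0.677, 0.736, 0.001, 0.0]
force: [-2.6, -0.4, 9.5]
finger_gap: 0.521
gripper_force: 42.0
```

Seated. Release (partly open) and lift.

Call:
move_arm(
  rows=[
    [0,0,0,0,0,0,0.27],
    [0,0,0,0,0,0,0.27],
    [0,0,0,0,0,0,0.27],
    [0,0,0,0,0,0,0.27],
    [0,0,0,0,0,-10,0.27],
    [0,0,0,0,0,-30,0.27],
    [0,0,0,0,0,-60,0.27],
    [0,0,0,0,0,-95,0.22],
    [0,0,0,0,0,-130,0.22],
    [0,0,0,0,0,-147,0.22],
    [0,0,0,0,0,-147,0.22],
    [0,0,0,0,0,-147,0.22],
  ],
)

```text
t: 25.77
tcp_pos: [0.5191, 0.2782, 0.2493]
tool_rot: [0.677, 0.736, 0.002, 0.001]
force: [-1.0, -0.1, -0.8]
finger_gap: 0.781
gripper_force: 0.0
```

```bash
python3 - <<'E'
from h import *
t=settled(2); goto(.4677,-.2672,.24)
W=cloud(snap('wrist')).reshape(-1,3)
q=W[(W[:,2]>.108)&(W[:,2]<.126)&(abs(W[:,0]-.5186)<.035)&(abs(W[:,1]-.28)<.035)]
print(len(q),cv2.minEnclosingCircle(q[:,:2].astype(np.float32)),q[:,2].max())
E
```

```text
tcp [[0.5182, 0.2779, 0.2477], [0.5176, 0.2777, 0.2466]]
t 25.8667 turn [-0.13  0.03 -0.04] shift mm [-538.9  -95.3    7.1]
2289 ((0.5180850028991699, 0.2807229161262512), 0.023138245567679405) 0.11880998732815
```

Green is at its hole centre within 1 mm. Next, the white jar.

Call:
move_arm(
  rows=[
    [0,0,0,-20,-4,0,0.22],
    [0,0,0,-55,-10,0,0.22],
    [0,0,0,-94,-17,0,0.22],
    [0,0,0,-134,-24,0,0.22],
    [0,0,0,-174,-31,0,0.22],
    [0,0,0,-214,-38,0,0.22],
    [0,0,0,-254,-45,0,0.22],
    [0,0,0,-294,-52,0,0.22],
    [0,0,0,-334,-59,0,0.22],
    [0,0,0,-374,-66,0,0.22],
    [0,0,0,-414,-73,0,0.22],
    [0,0,0,-450,-80,0,0.22],
  ],
)

```text
t: 26.92
tcp_pos: [0.4753, -0.1791, 0.2461]
tool_rot: [0.677, 0.736, -0.0, -0.001]
force: [0.0, 0.5, 0.2]
finger_gap: 0.781
gripper_force: 0.0
```

Call:
move_arm(
  rows=[
    [0,0,0,-35,-6,0,0.22],
    [0,0,0,-65,-11,0,0.22],
    [0,0,0,-83,-14,0,0.22],
    [0,0,0,-88.5,-15,0,0.22],
    [0,0,0,-88.5,-15,0,0.22],
    [0,0,0,-88.5,-15,0,0.22],
    [0,0,0,-88.5,-15,0,0.22],
  ],
)

```text
t: 27.5
tcp_pos: [0.4685, -0.2646, 0.2469]
tool_rot: [0.676, 0.736, 0.0, -0.001]
force: [-0.6, 0.4, -0.0]
finger_gap: 0.776
gripper_force: 0.0
```

```bash
python3 - <<'E'
from h import *
t=settled(3)
s=snap('wrist');cv2.imwrite('pics/w8.png',s['img'][:,:,::-1]);W=cloud(s).reshape(-1,3)
q=W[(W[:,2]>.101)&(W[:,2]<.117)&(abs(W[:,0]-.468)<.04)&(abs(W[:,1]+.267)<.04)]
print(len(q),cv2.minEnclosingCircle(q[:,:2].astype(np.float32)),q[:,2].max())
goto(.4678,-.2672,.089)
E
```

```text
tcp [[0.4687, -0.2646, 0.2472], [0.4688, -0.2647, 0.2474], [0.469, -0.2649, 0.2476]]
1913 ((0.4676620066165924, -0.2672940194606781), 0.022271420806646347) 0.11011639090416084
t 27.7 turn [-0.01 -0.02  0.07] shift mm [ -2.   -1.4 158.7]
```

View pics/w8.png

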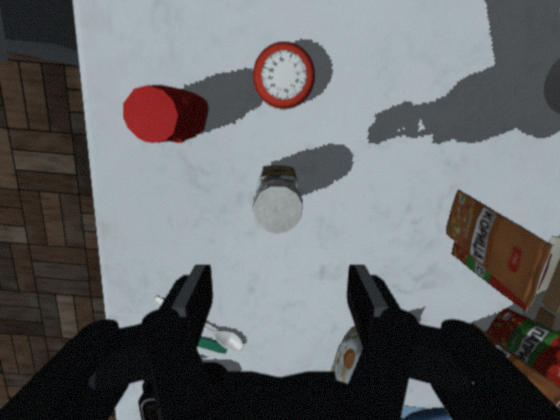

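The wrist view shows the white-lidded jar at (278,208) between the fingers, the timer well clear at (285,75), and the red decoy at (150,112).

Call:
move_arm(
  rows=[
    [0,0,0,-1,-1.5,30,0.22],
    [0,0,0,-1,-1.5,65,0.22],
    [0,0,0,-1,-1.5,100,0.22],
    [0,0,0,-1,-1.5,130,0.22],
    [0,0,0,-1,-1.5,150,0.22],
    [0,0,0,-1,-1.5,159,0.22],
    [0,0,0,-1,-1.5,159,0.22],
    [0,0,0,-1,-1.5,159,0.22],
    [0,0,0,-1,-1.5,159,1],
    [0,0,0,-1,-1.5,159,1],
    [0,0,0,-1,-1.5,159,1],
    [0,0,0,-1,-1.5,159,1],
  ],
  squeeze=40,
)

```text
t: 28.7
tcp_pos: [0.4681, -0.2683, 0.0903]
tool_rot: [0.677, 0.736, -0.0, 0.002]
force: [-1.8, 1.0, 6.6]
finger_gap: 0.504
gripper_force: 40.4
```

Call:
move_arm(
  rows=[
    [0,0,0,0,0,0,1],
    [0,0,0,0,0,0,1],
    [0,0,0,0,0,0,1],
  ],
)

```text
t: 28.95
tcp_pos: [0.4682, -0.2683, 0.0904]
tool_rot: [0.677, 0.736, 0.0, 0.002]
force: [-1.6, 0.6, 6.5]
finger_gap: 0.503
gripper_force: 40.4
```

```bash
python3 - <<'E'
from h import *
goto(.5262,.1892,.26)
E
```

```text
t 28.95 turn [ 0.13  0.14 -0.04] shift mm [ 450.7   96.4 -170.5]
```

Call:
move_arm(
  rows=[
    [0,0,0,0,0,-5,1],
    [0,0,0,0,0,-15,1],
    [0,0,0,0,0,-30,1],
    [0,0,0,0,0,-55,1],
    [0,0,0,0,0,-85,1],
    [0,0,0,0,0,-115,1],
    [0,0,0,3,1,-140,1],
    [0,0,0,14,3,-157,1],
    [0,0,0,35,7,-166,1],
    [0,0,0,65,14,-170,1],
    [0,0,0,98,21,-171,1],
    [0,0,0,132,28,-171,1],
  ],
)

```text
t: 29.95
tcp_pos: [0.4844, -0.1329, 0.2611]
tool_rot: [0.677, 0.736, 0.0, 0.001]
force: [1.2, 0.4, -1.5]
finger_gap: 0.501
gripper_force: 40.8
```

Call:
move_arm(
  rows=[
    [0,0,0,34,7,0,1],
    [0,0,0,68,14,0,1],
    [0,0,0,102,22,0,1],
    [0,0,0,136,29,0,1],
    [0,0,0,170,36,0,1],
    [0,0,0,204,43,0,1],
    [0,0,0,236,50,0,1],
    [0,0,0,265,57,0,1],
    [0,0,0,290,62,0,1],
    [0,0,0,308,66,0,1],
    [0,0,0,318,68,0,1],
    [0,0,0,318,68,0,1],
  ],
)

```text
t: 30.95
tcp_pos: [0.5253, 0.1907, 0.2601]
tool_rot: [0.676, 0.737, 0.0, 0.0]
force: [0.1, -0.7, -0.3]
finger_gap: 0.5
gripper_force: 40.8
```

Call:
move_arm(
  rows=[
    [0,0,0,0,0,0,1],
    [0,0,0,0,0,0,1],
    [0,0,0,0,0,0,1],
    [0,0,0,0,0,0,1],
  ],
)

```text
t: 31.28
tcp_pos: [0.5255, 0.1877, 0.2597]
tool_rot: [0.678, 0.736, -0.0, -0.0]
force: [-0.2, -0.3, -1.9]
finger_gap: 0.504
gripper_force: 40.8
```

```bash
python3 - <<'E'
from h import *
edge(.09,.01,.07,.022); goto(.5262,.1902,.103)
E
```

```text
tcp [[0.5255, 0.1878, 0.2597], [0.5255, 0.188, 0.2597], [0.5256, 0.1881, 0.2596]]
0.01 2612 [0.4971 0.1962 0.1798] [0.5529 0.2128 0.2396] edge centre y 0.1908
0.098 11533 [0.4916 0.1667 0.2677] [0.5595 0.211  0.2856] edge centre y 0.189
t 31.4833 turn [-0.01  0.   -0.09] shift mm [  1.8   0.8 156.6]
```

Jar centre is about y = 0.190, already on target.

Call:
move_arm(
  rows=[
    [0,0,0,0,0.5,15,1],
    [0,0,0,0,0.8,40,1],
    [0,0,0,0,0.8,65,1],
    [0,0,0,0,0.8,88,1],
    [0,0,0,0,0.8,100,1],
    [0,0,0,0,0.8,110,1],
    [0,0,0,0,0.8,118,1],
    [0,0,0,0,0.8,125,1],
    [0,0,0,0,0.8,132,1],
    [0,0,0,0,0.8,139,1],
    [0,0,0,0,0.8,146,1],
    [0,0,0,0,0.8,150,1],
  ],
)

```text
t: 32.48
tcp_pos: [0.5262, 0.1889, 0.109]
tool_rot: [0.677, 0.736, -0.0, -0.0]
force: [-0.6, 0.0, -0.4]
finger_gap: 0.502
gripper_force: 40.8
```

Call:
move_arm(
  rows=[
    [0,0,0,0,0,1,1],
    [0,0,0,0,0,2,1],
    [0,0,0,0,0,3,1],
    [0,0,0,0,0,4,1],
    [0,0,0,0,0,5,1],
    [0,0,0,0,0,6,1],
    [0,0,0,0,0,7,1],
    [0,0,0,0,0,7,1],
    [0,0,0,0,0,7,1],
  ],
)

```text
t: 33.23
tcp_pos: [0.5263, 0.1889, 0.1026]
tool_rot: [0.677, 0.736, -0.0, -0.0]
force: [-0.5, -0.3, -0.9]
finger_gap: 0.503
gripper_force: 40.8
```

Call:
move_arm(
  rows=[
    [0,0,0,0,0,1,1],
    [0,0,0,0,0,2,1],
    [0,0,0,0,0,2,1],
    [0,0,0,0,0,2,1],
  ],
)

```text
t: 33.57
tcp_pos: [0.5263, 0.189, 0.1024]
tool_rot: [0.677, 0.736, 0.0, 0.0]
force: [-2.5, 0.1, 9.7]
finger_gap: 0.505
gripper_force: 41.8
```

Seated. Release, lift, and inspect.

Call:
move_arm(
  rows=[
    [0,0,0,0,0,0,0.3],
    [0,0,0,0,0,0,0.3],
    [0,0,0,0,0,0,0.3],
    [0,0,0,0,0,0,0.3],
    [0,0,0,0,0,-10,0.3],
    [0,0,0,0,0,-30,0.3],
    [0,0,0,0,0,-60,0.3],
    [0,0,0,0,0,-95,0.3],
    [0,0,0,0,0,-130,0.3],
    [0,0,0,0,0,-150,0.3],
    [0,0,0,0,0,-150,0.3],
    [0,0,0,0,0,-150,0.3],
  ],
)

```text
t: 34.57
tcp_pos: [0.5269, 0.1891, 0.2524]
tool_rot: [0.677, 0.736, 0.001, 0.001]
force: [-0.2, 0.5, -1.5]
finger_gap: 0.695
gripper_force: 0.0
```

Call:
move_arm(
  rows=[
    [0,0,0,-30,0,-5,0.3],
    [0,0,0,-65,0,-10,0.3],
    [0,0,0,-100,0,-15,0.3],
    [0,0,0,-135,0,-20,0.3],
    [0,0,0,-170,0,-25,0.3],
    [0,0,0,-200,0,-25,0.3],
    [0,0,0,-220,0,-25,0.3],
    [0,0,0,-230,0,-25,0.3],
    [0,0,0,-230,0,-25,0.3],
    [0,0,0,-230,0,-25,0.3],
    [0,0,0,-230,0,-25,0.3],
    [0,0,0,-230,0,-25,0.3],
  ],
)

```text
t: 35.57
tcp_pos: [0.5451, -0.0387, 0.2752]
tool_rot: [0.676, 0.737, -0.0, -0.001]
force: [-0.6, -0.0, -0.1]
finger_gap: 0.702
gripper_force: 0.0
```

```bash
python3 - <<'E'
from h import *
settled(2);st=readout.sense();print(st['t'],st['gripper_force'],np.abs(st['qd']).max())
w=snap('top');s=snap('side');W=cloud(w).reshape(-1,3)
c,a=np.array([.5823,.1498]),np.radians(4.83);R=np.array([[np.cos(a),np.sin(a)],[-np.sin(a),np.cos(a)]])
for n,x,y,l,h in(('mustard',.0375,.045,.106,.122),('cruet',.0375,-.045,.1,.125),('green',-.0525,.135,.11,.125),('white',-.0525,.045,.112,.128),('salt',.0375,.135,.14,.155),('honey',.0375,-.135,.115,.13)):
    p=(W[:,:2]-c)@R.T; m=(abs(p[:,0]-x)<.043)&(abs(p[:,1]-y)<.043)&(W[:,2]>l)&(W[:,2]<h);q=p[m]
    print(n,len(q),len(q)>3 and cv2.minEnclosingCircle(q.astype(np.float32)),np.median(W[m][:,2]) if len(q) else '')
cv2.imwrite('pics/end.png',np.hstack([cv2.resize(w['img'][100:300,90:350],(390,300)),cv2.resize(s['img'][120:300,200:434],(390,300))])[:,:,::-1])
E
```

```text
tcp [[0.5452, -0.0388, 0.2754], [0.5453, -0.0389, 0.2755]]
35.6667 0.0 0.004123957859805514
mustard 562 ((0.03843538090586662, 0.047363199293613434), 0.03371412679553032) 0.11360246414515586
cruet 80 ((0.03703276067972183, -0.04376599192619324), 0.013515874743461609) 0.10922986799484799
green 273 ((-0.053622979670763016, 0.13576889038085938), 0.0232536643743515) 0.11837827519273973
white 263 ((-0.05345972254872322, 0.04381084442138672), 0.022252758964896202) 0.12103083693167745
salt 561 ((0.03945794701576233, 0.1349574625492096), 0.03373647853732109) 0.1446101044440225
honey 3 False 0.11757726395645113
```

View pics/end.png

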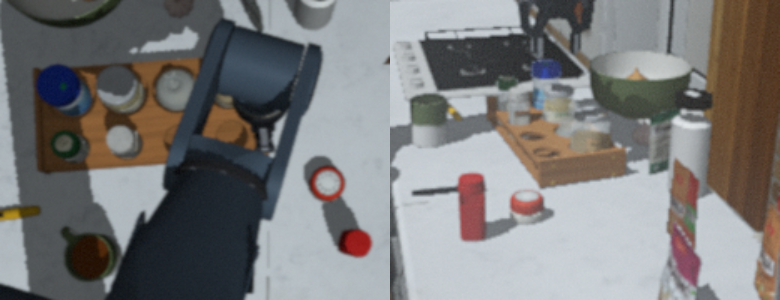

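All four are in their holes, within about 3 mm of the hole centres. Honey, salt and the timer are where they were, and the robot is clear of everything. Handing in.

```bash
python3 -c "
from station import order
print(order.sign_off())"
```

```text
the job is handed in; nothing more can be done
None
```

I put all four condiments upright in their assigned holes, each within about 3 mm of its hole centre, left the salt, honey and timer where they stood, and handed the job in at about 36 s; no pass/fail verdict was returned.

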